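# Put away the thermal analyser's crucibles, vials and weight

## Task

The bench beside the analyser is littered after a run: put both white crucibles into the round black dish, both capped amber vials into the long rectangular black tray and the steel calibration weight into the small square black tray. Each thing must end standing upright and flat on its tray's floor; set it down rather than dropping it, and do not shift or tip the mortar bowl and the jar.

Things in the scene. Friction and masses are not known exactly. Their poses are not given: they have to be found in the camera images.
- crucible_1_center (a point): white ceramic crucible, an open round cup standing upright, 44 mm tall, outside diameter 39 mm at the rim and 35 mm at the foot, wall 3.5 mm, 40 to 85 g. The point is its centre on the axis, 22 mm above its underside; z is its axis, pointing up. The two crucibles are alike.
- crucible_2_center (a point): white ceramic crucible, an open round cup standing upright, 44 mm tall, outside diameter 39 mm at the rim and 35 mm at the foot, wall 3.5 mm, 40 to 85 g. The point is its centre on the axis, 22 mm above its underside; z is its axis, pointing up. The two crucibles are alike.
- vial_1_center (a point): amber glass sample vial with a white screw cap, standing upright, 58 mm tall in all: round body 28 mm in diameter for the lower 41 mm, cap 25 mm in diameter for the top 14 mm, 28 to 56 g. The point is its centre on the axis, 29 mm above its underside; z is its axis, pointing up. The two vials are alike.
- vial_2_center (a point): amber glass sample vial with a white screw cap, standing upright, 58 mm tall in all: round body 28 mm in diameter for the lower 41 mm, cap 25 mm in diameter for the top 14 mm, 28 to 56 g. The point is its centre on the axis, 29 mm above its underside; z is its axis, pointing up. The two vials are alike.
- weight_center (a point): plain steel calibration weight standing upright, 66 mm tall: round body 38 mm in diameter for the lower 46 mm, then a neck 14 mm in diameter and a round knob on top 22 mm in diameter from 56 to 66 mm above the underside; 0.40 to 0.50 kg. The point is its centre on the axis, 33 mm above its underside; z is its axis, pointing up.
- round_dish: shallow round black plastic dish, 140 mm in outside diameter, 132 mm inside: the place of the crucibles. It is fixed to the bench. Origin: centre of its underside, on the bench; its inside floor is 3 mm and the top of its lip 10 mm above the bench; the lip is 4 mm thick.
- long_tray: shallow long rectangular black plastic tray, 148 x 68 mm outside, 140 x 60 mm inside, long side along its own x: the place of the vials. It is fixed to the bench. Origin: centre of its underside, on the bench; its inside floor is 3 mm and the top of its lip 10 mm above the bench; the lip is 4 mm thick.
- square_tray: small shallow square black plastic tray, 78 x 78 mm outside, 70 x 70 mm inside, sides along its own x and y: the place of the calibration weight. It is fixed to the bench. Origin: centre of its underside, on the bench; its inside floor is 3 mm and the top of its lip 10 mm above the bench; the lip is 4 mm thick.
- mortar_mid (a point): bystander, not to be moved: wide white ceramic mortar bowl, 80 mm across the rim, 42 mm tall; the point is on its axis 21 mm above its underside. It stands near the far side of the work area.
- jar_mid (a point): bystander, not to be moved: squat closed jar with paper label and black cap, 52 mm in diameter, 55 mm tall; the point is on its axis 27 mm above its underside. It stands near the far side of the work area.
There are look-alikes about, which are no part of the job. What is shaped like the part that bears crucible_2_center but purple is not meant. What is shaped like the long_tray but green is not meant.

How it is judged:
By the outcome, as a careful person would: the job done as asked, in the order asked, and still so for the second after the job is handed in, with the robot touching nothing.
It also fails if it takes over 141 s, if anything falls off the work surface, if the arm or the gripper's body presses on something with over 40 N, if the wrist force passes 120 N, or if a joint passes its speed limit or range.

## Robot

A 7-joint arm with a two-finger parallel gripper is mounted at the origin on the work surface. World frame = base frame: x ahead of the robot, y to its left, z up, the work surface at z = 0. Lengths are in m, angles in rad, forces in N, time in s.
With the tool pointing down it reaches from about 0.425 to 1.025 m from the base axis. Payload 9.4 kg.
Tool frame: the origin (TCP) lies midway between the tips of the shut fingers; the grasp point (between the pads) lies 19 mm behind it; y points along the fingers, z is the direction in which the jaws open and shut, and the axes are right-handed (so a half turn about y gives the same grasp; the last joint's range is limited). The gripper opens to 85 mm and grips with 20 to 120 N. Pads are 22 mm wide; open, the fingers measure 114 mm over their backs; the gripper's body (76 mm by 85 mm) begins 54 mm behind the grasp point. The pads swing forward as they close: fully open they stand 13 mm farther back than shut.
Start: joints at [1.139, 0.599, -0.003, 1.599, 0.002, 0.943, -0.08], TCP at [0.252, -0.68, 0.231] pointing down, gripper open.
Joint ranges: [-2.57, 2.57], [-0.35, 1.97], [-1.29, 1.29], [0.11, 2.56], [-1.05, 4.19], [0.11, 1.86], [-2.63, 2.63]. Speed limits (rad/s): [2.22, 2.22, 3.01, 3.01, 3.14, 3.14, 3.14].

## Interface

Orientations are given as a rotation vector (axis times angle).
In Python, from rig import r, grab_frame, camera_info, hand_in gives the robot as it stands.
- The arm moves only by the tool move_arm, never from a script. Its argument "series" is one flat list of numbers, 5 for each row, row after row: the shift along the world's x, y, z in mm, then the turn about the world's z in rad, then the opening in per cent of the stroke, from 0 (shut) to 100 (fully open). A call has 1 to 8 rows; each row is the pose to reach, as a shift and turn from the pose commanded when the call began; what a row does not reach only later rows make up. A row lasts 1/10 s, in which the tool goes at most 50 mm and 8.59 degrees, less where a joint would pass 70% of its speed; a pose out of reach is approached as far as the arm can. A call with a gripper value outside its range is refused whole. The fingers move at their own pace and stop on an object; "grip_force" is the grip in N (left out, the last holds). Time passes only in rows, so rows that repeat a pose let the fingers close. It gives the time, the measured TCP pose, the force and the opening at its end, in the units of the state.
- r.sense(): the state, without advancing time (a new reading comes with each control period).
- grab_frame(name): name is "side" or "top"; returns the picture (400x640x3 uint8, red, green, blue); there is no depth.
- camera_info(name): a dict with "K" (3x3 intrinsics, pixels), "k1" (the pictures are not rectified: a ray, as slopes to the right and down, at radius r is drawn at 1 + k1 r^2 times it, then the intrinsics apply), "rvec" (rotation vector, rad) and "tvec" (3), from world to camera coordinates, as OpenCV has them. Camera axes: x right, y down, z forward; pixel columns grow to the right and rows downward; lengths in m; the calibration is good to about 2 mm. A picture is of the moment at which its call begins. camera_info takes no time and is no camera call.
- hand_in(): hands the job in, once; it reports no verdict.
The state is a dict: "t": time; "joint_pos": joint angles; "joint_vel": joint speeds; "joint_torque": joint torques, N m; "tcp_pos": TCP position; "orientation": TCP orientation; "wrist_force": force on the tool from outside, world axes, zero at the start; "moment": the same for the moment, N m; "grip_width": finger opening in m.
Only numpy, scipy, OpenCV 4.12 (cv2) and the standard library are available. Lean on these libraries where they do the work, as an engineer would, in place of code of your own. Each camera call takes 0.05 s, during which the arm holds its last target. There are 200 camera calls.

## Working session

There is one attempt and no reset: what is moved stays moved. The work goes in short steps, Python scripts to look and compute and a tool call to move; the robot and the scene stay as the last step left them, time stands still between calls to the robot, and variables do not carry over. Pictures are saved under pics/ and viewed, about 12 in all and at most 16, crops included, and the job is handed in when it is done.

Besides the shell and the picture viewer there is one more tool, called as name(argument=value, ...) on one line, values as JSON. move_arm: Moves the arm, as the interface text tells. Its arguments: {"type":"object","properties":{"series":{"type":"array","items":{"type":"number"}},"grip_force":{"type":"number"}},"required":["series"]}

```bash
mkdir -p pics
cat > h.py <<'E'
import numpy as np, cv2
from rig import r, grab_frame, camera_info, hand_in
def ray(n,uv):
    c=camera_info(n);K=np.array(c["K"]);R=cv2.Rodrigues(np.array(c["rvec"],float))[0];t=np.array(c["tvec"],float).ravel()
    d=cv2.undistortPoints(np.array([[uv]],float),K,np.array([c["k1"],0,0,0.]))[0,0]
    return -R.T@t, R.T@np.array([d[0],d[1],1])
def onplane(n,uv,z):
    o,d=ray(n,uv);return o+d*(z-o[2])/d[2]
def proj(n,p):
    c=camera_info(n)
    return cv2.projectPoints(np.array(p,float).reshape(-1,1,3),np.array(c["rvec"],float),np.array(c["tvec"],float),np.array(c["K"]),np.array([c["k1"],0,0,0.]))[0][:,0]
def save(n,name):
    im=grab_frame(n);cv2.imwrite(f"pics/{name}.png",cv2.cvtColor(im,cv2.COLOR_RGB2BGR));return im
E
python3 - <<'E'
from h import *
for n in("top","side"):
    save(n,n+"0");print(n,ray(n,(320,200)),camera_info(n)["K"])
print(r.sense())
E
```

```text
top (array([ 0.45788174, -0.06837475,  1.23722678]), array([ 0.08575938, -0.02229121, -0.99606935])) [[400.15280164   0.         319.56648258]
 [  0.         400.15280164 200.8526142 ]
 [  0.           0.           1.        ]]
side (array([0.12375156, 0.50475364, 0.71595237]), array([ 0.42613971, -0.59652898, -0.68033633])) [[422.11752178   0.         327.28205486]
 [  0.         422.11752178 200.5655057 ]
 [  0.           0.           1.        ]]
{'t': 0.1, 'joint_pos': array([ 1.139285  ,  0.60006744, -0.00254623,  1.60004818,  0.00184848,
        0.94289534, -0.07983011]), 'joint_vel': array([ 1.27188686e-03, -2.43747969e-03,  1.86538490e-03, -1.55091397e-03,
        6.78087569e-05,  1.19911594e-03,  9.70633596e-04]), 'joint_torque': array([ 5.46622279e-03, -7.77983952e+01,  1.57019947e+00, -2.58622330e+01,
        1.26178132e-02,  5.54713086e-03,  2.85585418e-05]), 'tcp_pos': array([ 0.2517072 , -0.67945671,  0.23048776]), 'orientation': array([-0.36416316,  2.02979978, -2.02700731]), 'wrist_force': array([ 0.14626908, -0.69770305,  1.29455001]), 'moment': array([-0.00113697, -0.00047889,  0.03651535]), 'grip_width': 0.08562078671869267}
```

View pics/top0.png

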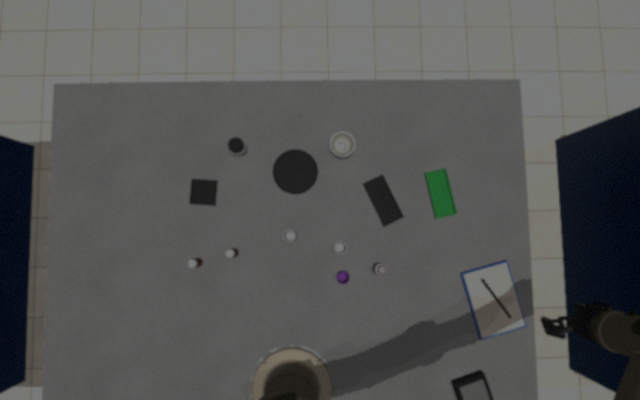

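View pics/side0.png

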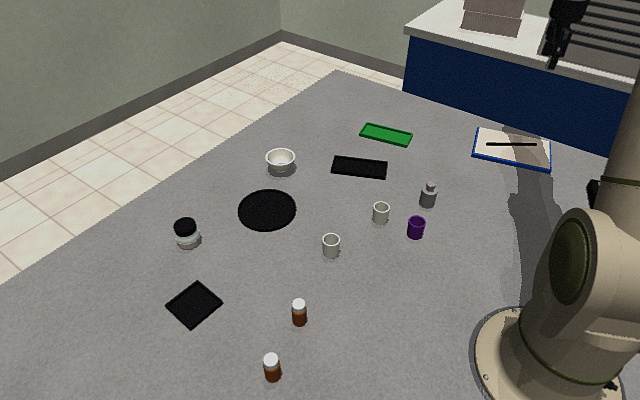

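The top view shows, left to right: vials at about (195,263) and (232,253), crucibles at (290,236) and (339,247), the weight at (379,268) and the purple decoy at (343,277). The black trays are at (204,192) square, (295,171) round and (383,200) long. The side view agrees: vials at (272,367) and (299,312), crucibles at (331,245) and (381,212), weight at (428,195).

Run:
```python
from h import *
a=cv2.imread("pics/top0.png");b=cv2.imread("pics/side0.png")
def blobs(m,lo,hi,roi):
    x0,y0,x1,y1=roi;mm=np.zeros_like(m);mm[y0:y1,x0:x1]=m[y0:y1,x0:x1]
    n,l,s,c=cv2.connectedComponentsWithStats(mm.astype(np.uint8))
    return [(s[i],c[i],(l==i)) for i in range(1,n) if lo<s[i,4]<hi]
# trays
for n,im in(("top",a),("side",b)):
    g=im.max(2); m=(g<(30 if n=="top" else 32))
    for s,c,l in blobs(m,350,5000,(150,120,420,330)):
        pts=np.argwhere(l)[:,::-1]
        P=np.array([onplane(n,p,0.003 if n=="x" else .008)[:2] for p in pts],np.float32)*1000
        (cx,cy),(w,h),an=cv2.minAreaRect(P)
        print(n,"tray px",c.round(1),s[4],"ctr",round(cx),round(cy),"mean",P.mean(0).round(),"size",round(w),round(h),"ang",round(an))
# bright caps/crucibles
for n,im,z,roi in(("top",a,0,(180,210,420,300)),("side",b,0,(240,160,450,390))):
    g=im.astype(int);sat=g.max(2)-g.min(2);bg=np.median(g[roi[1]:roi[3],roi[0]:roi[2]].max(2));print(n,"bg",bg)
    m=(g.max(2)>bg+22)&(sat<45)
    for s,c,l in blobs(m,12,2000,roi):
        print(n,c.round(1),s, [onplane(n,c,zz)[:2].round(3).tolist() for zz in(.044,.058,.066)])
A=cv2.convertScaleAbs(a[220:295,180:400],alpha=2.2);B=b[170:390,240:450]
cv2.imwrite("pics/c1.png",np.vstack([cv2.resize(A,(660,225),interpolation=2),cv2.resize(B[:125],(660,375),interpolation=2)[:375]]))
```

```text
side tray px [358.9 167.2] 977 ctr 560 -284 mean [ 559. -284.] size 146 79 ang 25
side tray px [266.4 210.1] 1937 ctr 652 -15 mean [651. -12.] size 136 145 ang 46Traceback (most recent call last):
  File "<stdin>", line 12, in <module>
  File "h.py", line 8, in onplane
    o,d=ray(n,uv);return o+d*(z-o[2])/d[2]
        ~~~^^^^^^
  File "h.py", line 4, in ray
    c=camera_info(n);K=np.array(c["K"]);R=cv2.Rodrigues(np.array(c["rvec"],float))[0];t=np.array(c["tvec"],float).ravel()
ValueError: time passes only in moves, steps and waits
```

```bash
python3 - <<'E'
s=open('h.py').read()
s=s.replace("def ray","CI={n:camera_info(n) for n in('top','side')}\ndef ray",1).replace("c=camera_info(n)","c=CI[n]")
s+='''
def blobs(m,lo,hi,roi):
    x0,y0,x1,y1=roi;mm=np.zeros(m.shape,np.uint8);mm[y0:y1,x0:x1]=m[y0:y1,x0:x1]
    n,l,s,c=cv2.connectedComponentsWithStats(mm)
    return [(s[i],c[i],(l==i)) for i in range(1,n) if lo<s[i,4]<hi]
'''
open('h.py','w').write(s)
E
python3 - <<'E'
from h import *
a=cv2.imread("pics/top0.png");b=cv2.imread("pics/side0.png")
for n,im in(("top",a),("side",b)):
    g=im.max(2); bg=np.median(g[180:300,180:400]);m=(g<bg*.55)
    for s,c,l in blobs(m,350,5000,(150,120,420,330)):
        cn=max(cv2.findContours(l.astype(np.uint8),0,1)[0],key=len)[:,0]
        P=np.array([onplane(n,p,.008)[:2] for p in cn],np.float32)*1000
        (cx,cy),(w,h),an=cv2.minAreaRect(P)
        print(n,"tray px",c.round(1),s[4],"ctr",round(cx),round(cy),"centroid",(onplane(n,c,.007)*1000).round(),"size",round(w),round(h),"ang",round(an))
for n,im,roi in(("top",a,(180,210,420,300)),("side",b,(240,160,450,390))):
    g=im.astype(int);sat=g.max(2)-g.min(2);bg=np.median(g[roi[1]:roi[3],roi[0]:roi[2]].max(2));print(n,"bg",bg)
    m=(g.max(2)>bg*1.2)&(sat<45)
    for s,c,l in blobs(m,12,2000,roi):
        print(n,c.round(1),s, [(1000*onplane(n,c,zz)[:2]).round().tolist() for zz in(.044,.058,.066)])
A=cv2.convertScaleAbs(a[220:295,180:400],alpha=2.2);B=b[170:390,240:450]
cv2.imwrite("pics/c1.png",np.vstack([cv2.resize(A,(660,225),interpolation=2),cv2.resize(B[:125],(660,375),interpolation=2)[:375]]))
E
```

```text
top tray px [294.9 171.3] 1503 ctr 654 -18 centroid [654. -19.   7.] size 133 135 ang 89
top tray px [382.8 200.2] 994 ctr 561 -290 centroid [ 561. -291.    7.] size 144 66 ang 25
top tray px [203.1 191.9] 601 ctr 594 264 centroid [594. 264.   7.] size 78 74 ang 87
side tray px [359.3 167.1] 1018 ctr 559 -285 centroid [ 558. -285.    7.] size 148 80 ang 25
side tray px [266.6 210. ] 2001 ctr 652 -15 centroid [651. -13.   7.] size 140 145 ang 36
side tray px [184.6 226.5] 368 ctr 767 138 centroid [767. 138.   7.] size 49 64 ang 67
side tray px [193.5 304.5] 1570 ctr 592 268 centroid [592. 269.   7.] size 80 85 ang 85
top bg 90.0
top [290.2 235.5] [287 232   8   8  53] [[456.0, -5.0], [456.0, -6.0], [456.0, -6.0]]
top [338.7 246.9] [335 244   8   7  49] [[420.0, -148.0], [421.0, -147.0], [421.0, -147.0]]
top [229.1 253.1] [226 250   7   7  41] [[407.0, 176.0], [408.0, 173.0], [408.0, 171.0]]
top [191.4 263.1] [188 260   8   7  40] [[380.0, 287.0], [381.0, 283.0], [381.0, 280.0]]
side bg 142.0
side [279.4 161.8] [266 160  27   6 105] [[714.0, -140.0], [702.0, -127.0], [695.0, -119.0]]
side [381.2 206.4] [373 201  17  12  51] [[418.0, -150.0], [412.0, -136.0], [408.0, -129.0]]
side [330.7 238.8] [322 233  18  13  59] [[455.0, 1.0], [448.0, 11.0], [444.0, 17.0]]
side [298.2 303.2] [292 298  13  12 118] [[413.0, 167.0], [407.0, 174.0], [404.0, 178.0]]
side [270.2 358.6] [263 352  15  14 167] [[385.0, 279.0], [380.0, 283.0], [376.0, 286.0]]
```

View pics/c1.png

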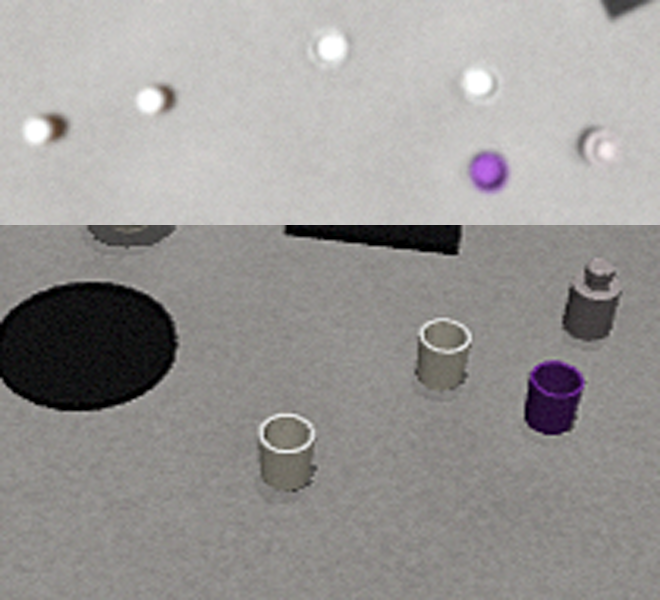

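Run:
```python
from h import *
print("weight",onplane("top",(381.3,269.7),.066)*1e3,onplane("side",(430.9,185.7),.061)*1e3)
print("crucible from top inner floor",onplane("top",(290.2,235.5),.01)*1e3,onplane("top",(338.7,246.9),.01)*1e3)
print("side rim box",onplane("side",(330.5,239),.044)*1e3,onplane("side",(381,206.5),.044)*1e3)
R=cv2.Rodrigues(r.sense()["orientation"])[0];print(R.round(3),"jaw yaw deg",np.degrees(np.arctan2(R[1,2],R[0,2])))
print("jar,mortar",onplane("top",(236,145),.055)*1e3,onplane("top",(342,144),.042)*1e3,"purple",onplane("top",(343,277),.03)*1e3)
```

```text
weight [ 352.71825223 -269.60363516   66.        ] [ 349.681011   -265.44667319   61.        ]
crucible from top inner floor [456.09523562  -3.10300847  10.        ] [ 419.03219118 -150.60969698   10.        ]
side rim box [455.21225742   1.48583872  44.        ] [ 417.83435989 -149.35445064   44.        ]
[[-0.938 -0.001  0.347]
 [-0.347  0.001 -0.938]
 [ 0.    -1.    -0.001]] jaw yaw deg -69.66742010094899
jar,mortar [728.47718173 153.91446838  55.        ] [ 730.65877038 -164.76629761   42.        ] purple [ 330.03907194 -160.36017671   30.        ]
```

move_arm(series=[166, 529, -30, 1.216, 100, 166, 529, -30, 1.216, 100, 166, 529, -30, 1.216, 100, 166, 529, -30, 1.216, 100, 166, 529, -30, 1.216, 100, 166, 529, -30, 1.216, 100, 166, 529, -30, 1.216, 100, 166, 529, -30, 1.216, 100], grip_force=30)

```text
t: 0.9
tcp_pos: [0.3715, -0.2969, 0.2096]
orientation: [-1.205, 1.216, -1.217]
wrist_force: [1.9, -0.3, -0.1]
grip_width: 0.0853
```

move_arm(series=[0, 0, 0, 0, 100, 0, 0, 0, 0, 100, 0, 0, 0, 0, 100])

```text
t: 1.2
tcp_pos: [0.3712, -0.2996, 0.2096]
orientation: [-1.201, 1.222, -1.223]
wrist_force: [-0.2, -0.7, 0.5]
grip_width: 0.0854
```

move_arm(series=[47, 149, 0, 0.016, 100, 47, 149, 0, 0.016, 100, 47, 149, 0, 0.016, 100, 47, 149, 0, 0.016, 100, 47, 149, -204, 0.016, 100, 47, 149, -204, 0.016, 100, 47, 149, -204, 0.016, 100, 47, 149, -204, 0.016, 100])

```text
t: 2.0
tcp_pos: [0.4186, -0.1549, 0.0318]
orientation: [-1.217, 1.207, -1.22]
wrist_force: [1.2, -1.1, -0.4]
grip_width: 0.0856
```

move_arm(series=[0, 0, -4, 0, 100, 0, 0, -4, 0, 100, 0, 0, -4, 0, 30, 0, 0, -4, 0, 30, 0, 0, -4, 0, 30, 0, 0, -4, 0, 30, 0, 0, -4, 0, 30, 0, 0, -4, 0, 30])

```text
t: 2.8
tcp_pos: [0.4204, -0.1544, 0.0322]
orientation: [-1.215, 1.201, -1.222]
wrist_force: [-1.2, 0.0, 11.3]
grip_width: 0.0368
```

move_arm(series=[0, 0, 0, 0, 100, 0, 0, 0, 0, 100, 0, 0, 0, 0, 100, 0, 0, 0, 0, 100, 0, 0, 0, 0, 100, 0, 0, 0, 0, 100])

```text
t: 3.4
tcp_pos: [0.4199, -0.154, 0.031]
orientation: [-1.216, 1.203, -1.22]
wrist_force: [0.5, 0.5, 0.0]
grip_width: 0.0853
```

Run:
```python
from h import *
b=save("side","s1");x=b[140:260,300:460,::-1];cv2.imwrite("pics/s1c.png",cv2.resize(x,(800,600),interpolation=2))
s=r.sense();print(s["tcp_pos"],s["wrist_force"],s["grip_width"],proj("side",s["tcp_pos"]))
```

```text
[ 0.41993917 -0.15398492  0.03097678] [ 5.28967353e-04 -9.45655969e-01 -2.48157194e-01] 0.08542283998588922 [[380.62879433 209.0495429 ]]
```

View pics/s1c.png

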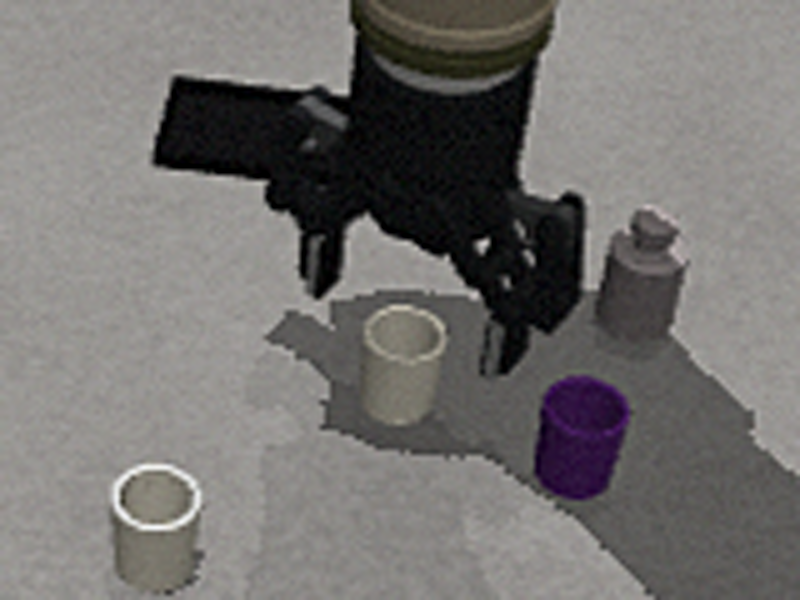

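The crucible still stands upright between the open fingers, with its rim at about (381,207) in the full picture. The arm stopped short of the intended depth, so I'll go 25 mm lower.

move_arm(series=[-1, 4, -25, 0, 100, -1, 4, -25, 0, 100, -1, 4, -25, 0, 30, -1, 4, -25, 0, 30, -1, 4, -25, 0, 30, -1, 4, -25, 0, 30, -1, 4, -25, 0, 30, -1, 4, -25, 0, 30])

```text
t: 4.25
tcp_pos: [0.4192, -0.1501, 0.0066]
orientation: [-1.215, 1.202, -1.221]
wrist_force: [-0.7, 0.2, 8.4]
grip_width: 0.0367
```

move_arm(series=[0, 0, 0, 0, 30, 0, 0, 50, 0, 30, 0, 0, 100, 0, 30, 0, 0, 100, 0, 30, 40, 25, 100, 0, 30, 70, 40, 100, 0, 30, 110, 60, 100, 0, 30, 110, 60, 100, 0, 30])

```text
t: 5.05
tcp_pos: [0.5345, -0.0864, 0.1069]
orientation: [-1.21, 1.198, -1.218]
wrist_force: [-0.5, 0.8, -1.7]
grip_width: 0.0362
```

Run:
```python
from h import *
b=save("side","s2");x=b[120:270,240:440,::-1];cv2.imwrite("pics/s2c.png",cv2.resize(x,(800,600),interpolation=2))
s=r.sense();print(s["tcp_pos"],s["wrist_force"],s["grip_width"],proj("side",s["tcp_pos"]))
```

```text
[ 0.53114745 -0.08808144  0.10626696] [-0.62052238 -0.73020398 -0.73158073] 0.03697390086438615 [[325.98208401 181.06379776]]
```

View pics/s2c.png

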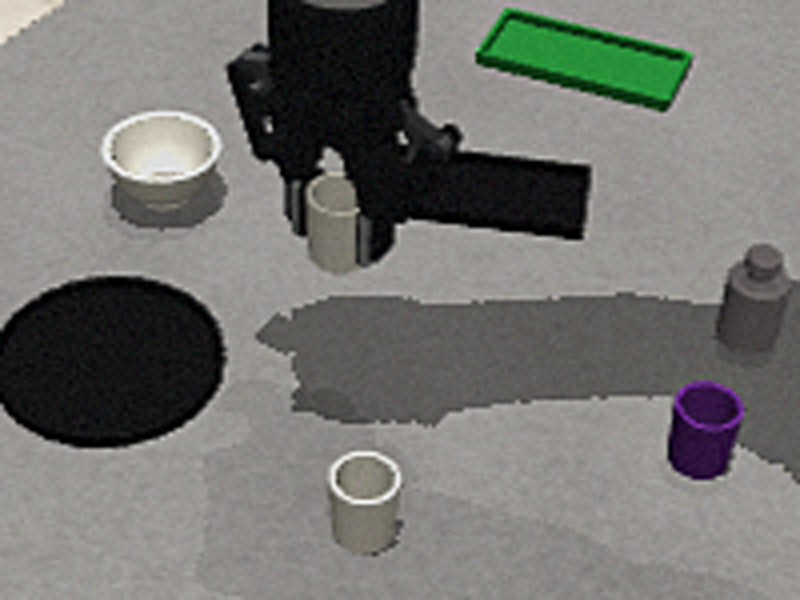

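The crucible is held upright above the bench (full picture about (324,176)). I'll put it in the −y half of the dish.

move_arm(series=[50, 16, 0, 0, 30, 90, 30, 0, 0, 30, 122, 40, 0, 0, 30, 122, 40, 0, 0, 30, 122, 40, -30, 0, 30, 122, 40, -60, 0, 30, 122, 40, -80, 0, 30, 122, 40, -80, 0, 30])

```text
t: 5.9
tcp_pos: [0.6474, -0.0512, 0.0233]
orientation: [-1.221, 1.207, -1.218]
wrist_force: [0.3, 0.0, -0.7]
grip_width: 0.0368
```

move_arm(series=[0, 0, -5, 0, 30, 0, 0, -10, 0, 30, 0, 0, -12, 0, 30, 0, 0, -14, 0, 30, 0, 0, -15, 0, 30, 0, 0, -15, 0, 30, 0, 0, -15, 0, 30])

```text
t: 6.6
tcp_pos: [0.651, -0.05, 0.0112]
orientation: [-1.215, 1.203, -1.22]
wrist_force: [0.2, -0.2, -0.4]
grip_width: 0.0368
```

move_arm(series=[0, 0, -1, 0, 30, 0, 0, -1, 0, 30, 0, 0, -2, 0, 30, 0, 0, -2, 0, 30])

```text
t: 7.0
tcp_pos: [0.651, -0.05, 0.0097]
orientation: [-1.216, 1.202, -1.221]
wrist_force: [-2.3, -0.9, 5.7]
grip_width: 0.0371
```

move_arm(series=[0, 0, 0, 0, 55, 0, 0, 0, 0, 70, 0, 0, 0, 0, 70, 0, 0, 30, 0, 70, 0, 0, 60, 0, 70, 0, 0, 110, 0, 70, 0, 0, 120, 0, 70, 0, 0, 120, 0, 70])

```text
t: 7.8
tcp_pos: [0.6521, -0.05, 0.1311]
orientation: [-1.213, 1.2, -1.223]
wrist_force: [0.1, 0.7, -1.0]
grip_width: 0.0596
```

move_arm(series=[-50, 12, 0, 0, 100, -98, 24, 0, 0, 100, -146, 36, 0, 0, 100, -196, 49, 0, 0, 100, -196, 49, 0, 0, 100, -196, 49, -40, 0, 100, -196, 49, -80, 0, 100, -196, 49, -80, 0, 100])

```text
t: 8.6
tcp_pos: [0.4527, -0.0011, 0.0452]
orientation: [-1.223, 1.206, -1.216]
wrist_force: [-0.4, 0.0, -0.3]
grip_width: 0.0852
```

Run:
```python
from h import *
b=save("side","s3");x=b[150:300,220:420,::-1];cv2.imwrite("pics/s3c.png",cv2.resize(x,(800,600),interpolation=2))
s=r.sense();print(s["tcp_pos"],s["wrist_force"],s["grip_width"],proj("side",s["tcp_pos"]))
```

```text
[ 0.45335748 -0.0007453   0.04706913] [-0.10944165  0.46302088  1.1470259 ] 0.08538421371213126 [[331.84524212 237.77855933]]
```

View pics/s3c.png

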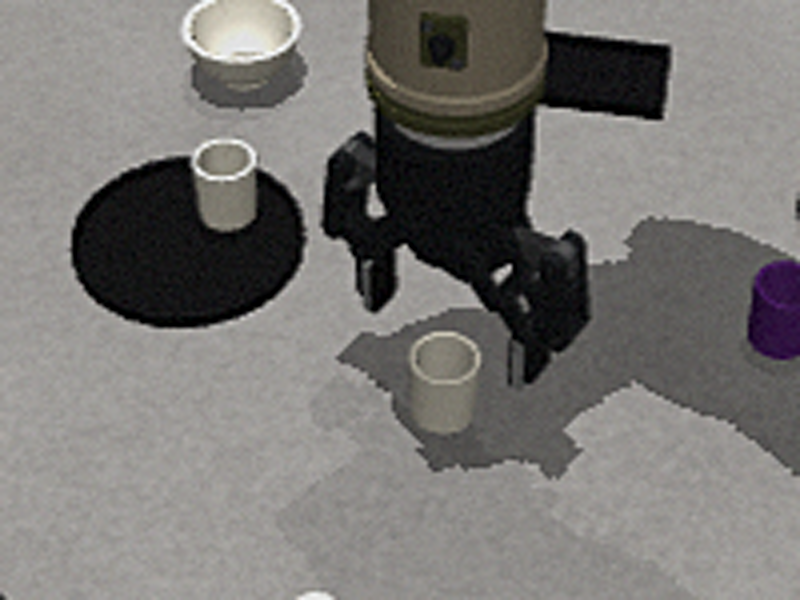

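The first crucible stands upright in the dish at about (276,195). The second is between the open fingers at about (331,245).

move_arm(series=[1, 0, -40, 0, 100, 1, 0, -40, 0, 100, 1, 0, -40, 0, 100, 1, 0, -40, 0, 30, 1, 0, -40, 0, 30, 1, 0, -40, 0, 30, 1, 0, -40, 0, 30, 1, 0, -40, 0, 30])

```text
t: 9.45
tcp_pos: [0.4562, -0.0013, 0.0101]
orientation: [-1.214, 1.202, -1.221]
wrist_force: [-1.9, -0.6, 13.0]
grip_width: 0.0384
```

move_arm(series=[0, 0, 0, 0, 30, 0, 0, 45, 0, 30, 0, 0, 90, 0, 30, 0, 0, 90, 0, 30, 40, 4, 90, 0, 30, 80, 8, 90, 0, 30, 120, 12, 90, 0, 30, 150, 15, 90, 0, 30])

```text
t: 10.25
tcp_pos: [0.6081, 0.0137, 0.099]
orientation: [-1.214, 1.203, -1.221]
wrist_force: [-0.7, 0.1, -1.1]
grip_width: 0.0382
```

move_arm(series=[45, 3, 0, 0, 30, 45, 3, 0, 0, 30, 45, 3, -30, 0, 30, 45, 3, -60, 0, 30, 45, 3, -75, 0, 30, 45, 3, -79, 0, 30, 45, 3, -80, 0, 30, 45, 3, -80, 0, 30])

```text
t: 11.05
tcp_pos: [0.6515, 0.0172, 0.02]
orientation: [-1.215, 1.202, -1.221]
wrist_force: [-0.2, -0.3, -0.3]
grip_width: 0.0384
```

move_arm(series=[0, 0, -2, 0, 30, 0, 0, -4, 0, 30, 0, 0, -4, 0, 30, 0, 0, -4, 0, 30])

```text
t: 11.45
tcp_pos: [0.651, 0.017, 0.0152]
orientation: [-1.215, 1.203, -1.22]
wrist_force: [-0.6, -1.0, -1.0]
grip_width: 0.0383
```

move_arm(series=[0, 0, -1, 0, 30, 0, 0, -2, 0, 30, 0, 0, -2, 0, 30, 0, 0, -2, 0, 30])

```text
t: 11.85
tcp_pos: [0.651, 0.017, 0.0134]
orientation: [-1.216, 1.202, -1.22]
wrist_force: [-1.0, -0.6, 4.1]
grip_width: 0.0383
```

move_arm(series=[0, 0, -1, 0, 30, 0, 0, -1, 0, 30])

```text
t: 12.05
tcp_pos: [0.651, 0.0171, 0.0132]
orientation: [-1.216, 1.202, -1.221]
wrist_force: [-4.3, -1.6, 14.9]
grip_width: 0.0384
```

move_arm(series=[0, 0, 1, 0, 55, 0, 0, 1, 0, 70, 0, 0, 1, 0, 70, 0, 0, 30, 0, 70, 0, 0, 60, 0, 70, 0, 0, 110, 0, 70, 0, 0, 120, 0, 70, 0, 0, 120, 0, 70])

```text
t: 12.85
tcp_pos: [0.6521, 0.017, 0.134]
orientation: [-1.213, 1.2, -1.222]
wrist_force: [0.0, 0.0, -0.2]
grip_width: 0.0601
```

move_arm(series=[-40, 26, 0, 0, 100, -80, 52, 0, 0, 100, -120, 78, 0, 0, 100, -160, 103, 0, 0, 100, -200, 128, 0, 0, 100, -243, 156, 0, 0, 100, -243, 156, 0, 0, 100, -243, 156, 0, 0, 100])

```text
t: 13.65
tcp_pos: [0.4069, 0.1733, 0.1313]
orientation: [-1.219, 1.201, -1.218]
wrist_force: [-0.4, -0.0, -0.4]
grip_width: 0.0852
```

Run:
```python
from h import *
b=save("side","s4");x=b[150:390,170:450,::-1];cv2.imwrite("pics/s4c.png",cv2.resize(x,(700,600),interpolation=2))
s=r.sense();print(s["tcp_pos"],s["wrist_force"],s["grip_width"],proj("side",s["tcp_pos"]))
```

```text
[0.40795184 0.17267379 0.13125855] [-0.09281579 -1.26413889 -0.88003272] 0.08543690243552969 [[297.01960062 277.90513871]]
```

View pics/s4c.png

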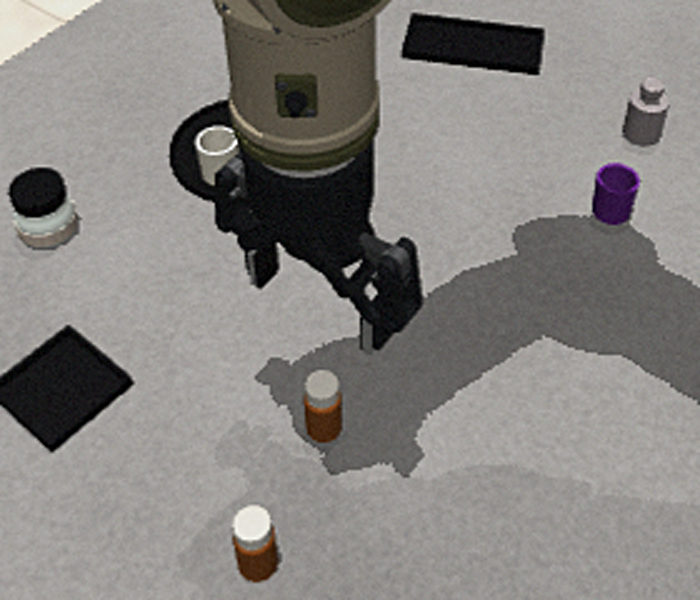

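A crucible stands upright in the dish at (257,212). The near vial is under the open gripper at (299,312), and nothing else has moved.

move_arm(series=[0, 0, -45, 0, 100, 0, 0, -85, 0, 100, 0, 0, -110, 0, 100, 0, 0, -123, 0, 100, 0, 0, -123, 0, 100, 0, 0, -123, 0, 20, 0, 0, -123, 0, 20, 0, 0, -123, 0, 20])

```text
t: 14.5
tcp_pos: [0.4087, 0.1727, 0.0097]
orientation: [-1.213, 1.203, -1.221]
wrist_force: [0.1, 0.1, 0.2]
grip_width: 0.044
```

move_arm(series=[0, 0, 0, 0, 20, 0, 0, 0, 0, 20, 0, 0, 0, 0, 20, 0, 0, 0, 0, 20])

```text
t: 14.9
tcp_pos: [0.4085, 0.1728, 0.0097]
orientation: [-1.214, 1.202, -1.221]
wrist_force: [0.4, -0.5, 5.7]
grip_width: 0.0273
```

move_arm(series=[0, 0, 40, 0, 20, 0, 0, 80, 0, 20, 0, 0, 120, 0, 20, 0, 0, 140, 0, 20, 0, 0, 140, 0, 20])

```text
t: 15.4
tcp_pos: [0.4092, 0.1731, 0.1517]
orientation: [-1.21, 1.201, -1.222]
wrist_force: [1.0, 0.2, -0.8]
grip_width: 0.0268
```

move_arm(series=[18, -43, 0, -0.14, 20, 36, -86, 0, -0.28, 20, 54, -129, 0, -0.42, 20, 72, -172, 0, -0.56, 20, 88, -215, 0, -0.7, 20, 104, -258, 0, -0.84, 20, 120, -301, 0, -0.98, 20, 138, -344, 0, -1.12, 20])

```text
t: 16.2
tcp_pos: [0.5455, -0.1732, 0.1481]
orientation: [-0.459, 1.975, -1.986]
wrist_force: [1.4, -0.1, 0.3]
grip_width: 0.0271
```

move_arm(series=[18, -43, 0, -0.01, 20, 42, -104, 0, -0.01, 20, 42, -104, 0, -0.01, 20, 42, -104, 0, -0.01, 20, 42, -104, -30, -0.01, 20])

```text
t: 16.7
tcp_pos: [0.5895, -0.2749, 0.1208]
orientation: [-0.449, 1.974, -1.989]
wrist_force: [0.9, 0.2, -0.2]
grip_width: 0.0268
```

Run:
```python
from h import *
b=save("side","s5");x=b[60:240,240:480,::-1];cv2.imwrite("pics/s5c.png",cv2.resize(x,(800,600),interpolation=2))
s=r.sense();R=cv2.Rodrigues(s["orientation"])[0]
print(s["tcp_pos"],s["wrist_force"],s["grip_width"],proj("side",s["tcp_pos"]),np.degrees(np.arctan2(R[1,2],R[0,2])),R[:,1])
# tray corners, closer look: contour in s0
g=cv2.imread("pics/side0.png").max(2)
for s_,c,l in blobs(g<78,350,5000,(320,140,400,185)):
    cn=max(cv2.findContours(l.astype(np.uint8),0,1)[0],key=len);q=cv2.boxPoints(cv2.minAreaRect(cn))
    ap=cv2.approxPolyDP(cn,5,True)[:,0];print([(onplane("side",p,.01)[:2]*1e3).round().tolist() for p in ap])
```

```text
[ 0.58610463 -0.27325096  0.11452441] [-1.71814271  1.25614241 -3.21376445] 0.02695989120332396 [[350.35691067 132.13863248]] -64.77285284482691 [-0.01329454 -0.00539385 -0.99989708]
[[639.0, -282.0], [599.0, -220.0], [476.0, -279.0], [512.0, -348.0]]
```

View pics/s5c.png

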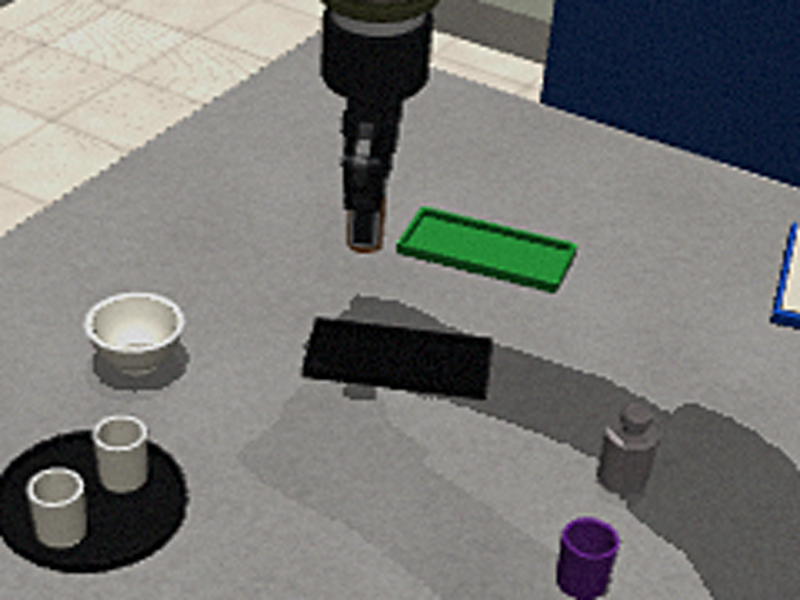

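Both crucibles stand upright in the round dish (at about (257,212) and (276,196)). The vial hangs upright above the long tray's far half.

move_arm(series=[3, -2, -30, 0, 20, 3, -2, -60, 0, 20, 3, -2, -80, 0, 20, 3, -2, -85, 0, 20, 3, -2, -85, 0, 20, 3, -2, -85, 0, 20])

```text
t: 17.35
tcp_pos: [0.5914, -0.2764, 0.0351]
orientation: [-0.454, 1.976, -1.987]
wrist_force: [0.4, 0.1, -0.5]
grip_width: 0.0269
```

move_arm(series=[0, 0, -10, 0, 20, 0, 0, -17, 0, 20, 0, 0, -20, 0, 20, 0, 0, -20, 0, 20, 0, 0, -20, 0, 20])

```text
t: 17.85
tcp_pos: [0.5909, -0.277, 0.014]
orientation: [-0.454, 1.978, -1.987]
wrist_force: [-0.7, -0.1, -0.3]
grip_width: 0.0267
```

move_arm(series=[0, 0, -1, 0, 20, 0, 0, -2, 0, 20, 0, 0, -2, 0, 20])

```text
t: 18.15
tcp_pos: [0.5912, -0.2771, 0.0128]
orientation: [-0.454, 1.977, -1.988]
wrist_force: [-1.8, -0.2, 5.7]
grip_width: 0.0272
```

move_arm(series=[0, 0, 0, 0, 45, 0, 0, 0, 0, 55, 0, 0, 0, 0, 55, 0, 0, 40, 0, 55, 0, 0, 80, 0, 55, 0, 0, 120, 0, 55, 0, 0, 130, 0, 55, 0, 0, 130, 0, 55])

```text
t: 18.95
tcp_pos: [0.5918, -0.2775, 0.1439]
orientation: [-0.451, 1.974, -1.989]
wrist_force: [-0.1, 0.2, 0.2]
grip_width: 0.0468
```

move_arm(series=[-16, 43, 0, 0, 100, -32, 86, 0, 0, 100, -48, 129, 0, 0, 100, -64, 172, 0, 0, 100, -80, 215, 0, 0, 100, -97, 258, 0, 0, 100, -113, 301, 0, 0, 100, -129, 344, 0, 0, 100])

```text
t: 19.75
tcp_pos: [0.4602, 0.0682, 0.1407]
orientation: [-0.456, 1.979, -1.988]
wrist_force: [0.7, 0.4, -0.3]
grip_width: 0.0852
```

move_arm(series=[-16, 43, 0, 0, 100, -32, 86, 0, 0, 100, -48, 129, 0, 0, 100, -64, 172, 0, 0, 100, -80, 215, 0, 0, 100, -80, 215, 0, 0, 100, -80, 215, 0, 0, 100])

```text
t: 20.45
tcp_pos: [0.3807, 0.2825, 0.1408]
orientation: [-0.46, 1.975, -1.987]
wrist_force: [-0.4, -0.6, -0.0]
grip_width: 0.0855
```

Run:
```python
from h import *
b=save("side","s6");x=b[100:400,140:460,::-1];cv2.imwrite("pics/s6c.png",cv2.resize(x,(640,600),interpolation=2))
s=r.sense();print(s["tcp_pos"],s["wrist_force"],s["grip_width"],proj("side",s["tcp_pos"]),s["joint_pos"])
```

```text
[0.38130515 0.28116441 0.14087391] [-0.01140886 -1.13769045  0.03078185] 0.08517731646231655 [[266.13269697 330.40970386]] [-0.46913579  0.47464336 -0.39033122  2.22104162  0.35336862  0.5189179
 -2.26305168]
```

View pics/s6c.png

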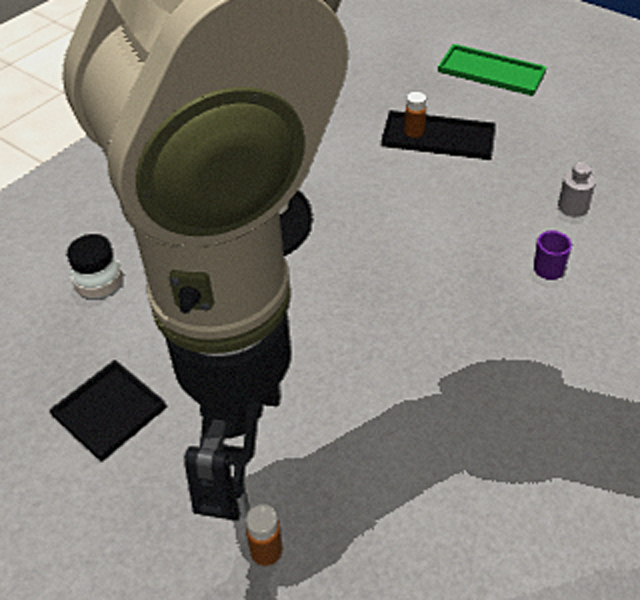

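The first vial stands upright in the long tray at about (348,157). The second is below the open gripper at about (272,367).

move_arm(series=[0, 2, -45, 0, 100, 0, 2, -85, 0, 100, 0, 2, -115, 0, 100, 0, 2, -131, 0, 100, 0, 2, -131, 0, 100, 0, 2, -131, 0, 20, 0, 2, -131, 0, 20, 0, 2, -131, 0, 20])

```text
t: 21.3
tcp_pos: [0.3826, 0.2839, 0.012]
orientation: [-0.451, 1.978, -1.987]
wrist_force: [-0.4, 0.5, -0.6]
grip_width: 0.044
```

move_arm(series=[0, 0, 0, 0, 20, 0, 0, 0, 0, 20, 0, 0, 0, 0, 20, 0, 0, 0, 0, 20])

```text
t: 21.7
tcp_pos: [0.3825, 0.284, 0.012]
orientation: [-0.452, 1.977, -1.987]
wrist_force: [0.8, -1.6, 7.9]
grip_width: 0.0271
```

move_arm(series=[0, 0, 40, 0, 20, 0, 0, 80, 0, 20, 0, 0, 120, 0, 20, 0, 0, 140, 0, 20, 0, 0, 140, 0, 20])

```text
t: 22.2
tcp_pos: [0.3832, 0.2846, 0.1541]
orientation: [-0.448, 1.978, -1.984]
wrist_force: [0.2, -0.2, -0.4]
grip_width: 0.027
```

move_arm(series=[11, -43, 0, 0, 20, 22, -86, 0, 0, 20, 33, -129, 0, 0, 20, 43, -172, 0, 0, 20, 54, -215, 0, 0, 20, 65, -258, 0, 0, 20, 76, -301, 0, 0, 20, 87, -344, 0, 0, 20])

```text
t: 23.0
tcp_pos: [0.4686, -0.0619, 0.1503]
orientation: [-0.455, 1.978, -1.988]
wrist_force: [1.5, -0.6, -0.3]
grip_width: 0.0271
```

move_arm(series=[12, -48, 0, 0, 20, 24, -96, 0, 0, 20, 36, -144, 0, 0, 20, 48, -192, 0, 0, 20, 60, -241, 0, 0, 20, 60, -241, 0, 0, 20, 60, -241, -30, 0, 20, 60, -241, -60, 0, 20])

```text
t: 23.8
tcp_pos: [0.5287, -0.3015, 0.0899]
orientation: [-0.452, 1.977, -1.989]
wrist_force: [0.1, 0.7, -0.9]
grip_width: 0.0271
```

move_arm(series=[1, 0, -30, 0, 20, 1, 0, -50, 0, 20, 1, 0, -60, 0, 20, 1, 0, -63, 0, 20, 1, 0, -63, 0, 20, 1, 0, -63, 0, 20])

```text
t: 24.4
tcp_pos: [0.5304, -0.3011, 0.0289]
orientation: [-0.453, 1.976, -1.988]
wrist_force: [-1.2, 0.2, -0.2]
grip_width: 0.0273
```

move_arm(series=[0, 0, -6, 0, 20, 0, 0, -10, 0, 20, 0, 0, -12, 0, 20, 0, 0, -13, 0, 20, 0, 0, -14, 0, 20, 0, 0, -14, 0, 20])

```text
t: 25.0
tcp_pos: [0.5298, -0.301, 0.015]
orientation: [-0.454, 1.977, -1.988]
wrist_force: [-2.6, 0.8, 11.5]
grip_width: 0.0269
```

move_arm(series=[0, 0, 1, 0, 45, 0, 0, 1, 0, 55, 0, 0, 1, 0, 55, 0, 0, 40, 0, 55, 0, 0, 80, 0, 55, 0, 0, 120, 0, 55, 0, 0, 130, 0, 55, 0, 0, 130, 0, 55])

```text
t: 25.8
tcp_pos: [0.5307, -0.3016, 0.1457]
orientation: [-0.451, 1.975, -1.989]
wrist_force: [-0.3, -0.2, -0.5]
grip_width: 0.047
```

move_arm(series=[-45, 8, 0, 0, 100, -90, 16, 0, 0, 100, -135, 25, 0, 0, 100, -179, 33, 0, 0, 100, -179, 33, 0, 0, 100, -179, 33, 0, 0, 100])

```text
t: 26.4
tcp_pos: [0.3499, -0.2679, 0.1432]
orientation: [-0.455, 1.98, -1.987]
wrist_force: [0.2, -0.2, 0.1]
grip_width: 0.0853
```

Run:
```python
from h import *
b=save("side","s7");x=b[100:280,300:540,::-1];cv2.imwrite("pics/s7c.png",cv2.resize(x,(800,600),interpolation=2))
s=r.sense();print(s["tcp_pos"],s["wrist_force"],s["grip_width"],proj("side",s["tcp_pos"]),proj("side",[.351,-.2675,.061]))
```

```text
[ 0.35133564 -0.26808136  0.14340108] [0.01111948 0.09414448 0.52610335] 0.08535737484965478 [[437.42416264 157.15306794]] [[430.75770352 185.03063928]]
```

View pics/s7c.png

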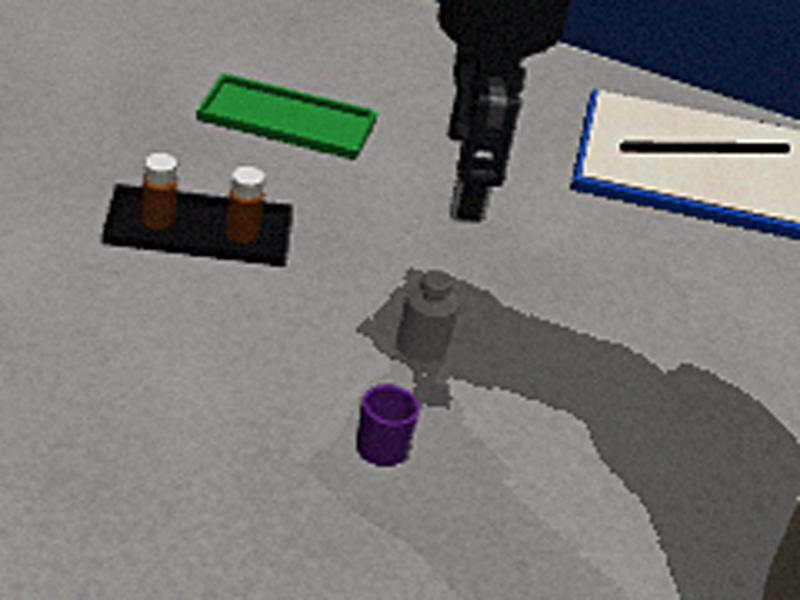

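Both vials stand upright in the tray at about (348,157) and (374,161). The weight is at (430,190), under the gripper and clear of the purple cup.

move_arm(series=[0, 0, -45, 0, 100, 0, 0, -85, 0, 100, 0, 0, -115, 0, 100, 0, 0, -133, 0, 100, 0, 0, -133, 0, 100, 0, 0, -133, 0, 30, 0, 0, -133, 0, 30, 0, 0, -133, 0, 30], grip_force=70)

```text
t: 27.25
tcp_pos: [0.3518, -0.2684, 0.0119]
orientation: [-0.451, 1.976, -1.988]
wrist_force: [0.1, 0.5, 0.3]
grip_width: 0.0439
```

move_arm(series=[0, 0, 0, 0, 30, 0, 0, 0, 0, 30, 0, 0, 0, 0, 30, 0, 0, 0, 0, 30])

```text
t: 27.65
tcp_pos: [0.3518, -0.2685, 0.0123]
orientation: [-0.45, 1.975, -1.989]
wrist_force: [-0.4, 0.2, 9.4]
grip_width: 0.0367
```

move_arm(series=[0, 0, 20, 0, 30, 0, 0, 50, 0, 30, 0, 0, 80, 0, 30, 0, 0, 110, 0, 30, 0, 0, 120, 0, 30, 0, 0, 120, 0, 30])

```text
t: 28.25
tcp_pos: [0.3511, -0.2689, 0.1322]
orientation: [-0.45, 1.975, -1.99]
wrist_force: [0.5, -0.5, -4.3]
grip_width: 0.0365
```

move_arm(series=[35, 10, 0, 0, 30, 70, 30, 0, 0, 30, 90, 70, 0, 0, 30, 110, 110, 0, 0, 30, 130, 150, 0, 0, 30, 145, 190, 0, 0, 30, 160, 230, 0, 0, 30, 175, 270, 0, 0, 30])

```text
t: 29.05
tcp_pos: [0.5257, 0.0036, 0.129]
orientation: [-0.457, 1.978, -1.988]
wrist_force: [1.6, 0.6, -5.3]
grip_width: 0.0362
```

move_arm(series=[12, 42, 0, 0, 30, 24, 84, 0, 0, 30, 36, 126, 0, 0, 30, 48, 168, 0, 0, 30, 58, 210, 0, 0, 30, 66, 250, 0, 0, 30, 67, 264, 0, 0, 30, 67, 264, 0, 0, 30])

```text
t: 29.85
tcp_pos: [0.5916, 0.2694, 0.1287]
orientation: [-0.46, 1.976, -1.985]
wrist_force: [-1.3, -0.1, -4.4]
grip_width: 0.0366
```

move_arm(series=[0, 0, -30, 0, 30, 0, 0, -60, 0, 30, 0, 0, -80, 0, 30, 0, 0, -90, 0, 30, 0, 0, -90, 0, 30, 0, 0, -90, 0, 30])

```text
t: 30.45
tcp_pos: [0.5931, 0.2657, 0.0412]
orientation: [-0.454, 1.977, -1.988]
wrist_force: [-0.2, 0.0, -3.3]
grip_width: 0.0364
```

Run:
```python
from h import *
b=save("side","s8");x=b[220:370,120:320,::-1];cv2.imwrite("pics/s8c.png",cv2.resize(x,(800,600),interpolation=2))
s=r.sense();print(s["tcp_pos"],s["wrist_force"],s["grip_width"],proj("side",s["tcp_pos"]))
```

```text
[0.59345748 0.26597419 0.04178409] [ 0.15240599  0.3842171  -3.50968524] 0.03656891263270656 [[190.44218618 292.67796126]]
```

View pics/s8c.png

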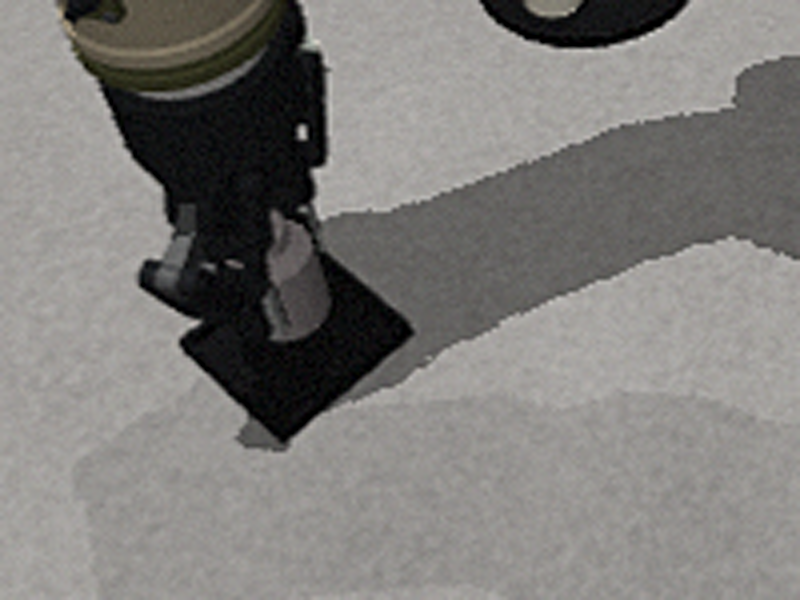

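The weight hangs upright over the square tray with its foot at about (194,304). I'll lower it now.

move_arm(series=[0, 0, -12, 0, 30, 0, 0, -20, 0, 30, 0, 0, -23, 0, 30, 0, 0, -24, 0, 30, 0, 0, -25, 0, 30, 0, 0, -25, 0, 30])

```text
t: 31.1
tcp_pos: [0.593, 0.2661, 0.0161]
orientation: [-0.454, 1.977, -1.987]
wrist_force: [-0.5, -0.6, -4.7]
grip_width: 0.036
```

move_arm(series=[0, 0, -1, 0, 30, 0, 0, -2, 0, 30, 0, 0, -2, 0, 30])

```text
t: 31.4
tcp_pos: [0.5932, 0.2661, 0.0154]
orientation: [-0.453, 1.977, -1.987]
wrist_force: [-3.1, -2.4, 8.1]
grip_width: 0.0365
```

Contact with the tray floor. I'll open, rise and back away clear of the camera's view.

move_arm(series=[0, 0, 0, 0, 55, 0, 0, 0, 0, 70, 0, 0, 0, 0, 70, 0, 0, 40, 0, 70, 0, 0, 80, 0, 70, 0, 0, 120, 0, 70, 0, 0, 150, 0, 70, 0, 0, 150, 0, 70])

```text
t: 32.2
tcp_pos: [0.5949, 0.2674, 0.1686]
orientation: [-0.446, 1.977, -1.983]
wrist_force: [1.1, 0.4, -0.9]
grip_width: 0.06
```

move_arm(series=[-25, 35, 0, 0, 70, -50, 70, 0, 0, 70, -75, 105, 0, 0, 70, -100, 140, 0, 0, 70, -125, 175, 0, 0, 70, -150, 210, 0, 0, 70, -150, 210, 0, 0, 70, -150, 210, 0, 0, 70])

```text
t: 33.0
tcp_pos: [0.4418, 0.4768, 0.1633]
orientation: [-0.457, 1.976, -1.987]
wrist_force: [1.0, 0.0, -0.5]
grip_width: 0.0597
```

Run:
```python
from h import *
b=save("side","s9");a=save("top","t9")
x=cv2.convertScaleAbs(a[110:300,160:460,::-1],alpha=2)
cv2.imwrite("pics/f9.png",np.vstack([cv2.resize(b[90:350,120:500,::-1],(640,438),interpolation=2)[:320],cv2.resize(x,(442,280),interpolation=2)[:, :].copy() if 0 else cv2.copyMakeBorder(cv2.resize(x,(442,280),interpolation=2),0,0,0,198,0)]))
s=r.sense();print(s["t"],s["tcp_pos"],s["wrist_force"])
o=cv2.imread("pics/top0.png").max(2).astype(int);n=a.max(2).astype(int)
for nm,(u,v) in dict(jar=(236,146),mortar=(342,145)).items():
    print(nm,abs(o-n)[v-16:v+16,u-16:u+16].mean())
```

```text
33.1 [0.44376549 0.47472556 0.16333101] [ 0.74705704 -0.78030456 -0.17206756]
jar 1.990234375
mortar 2.2216796875
```

View pics/f9.png

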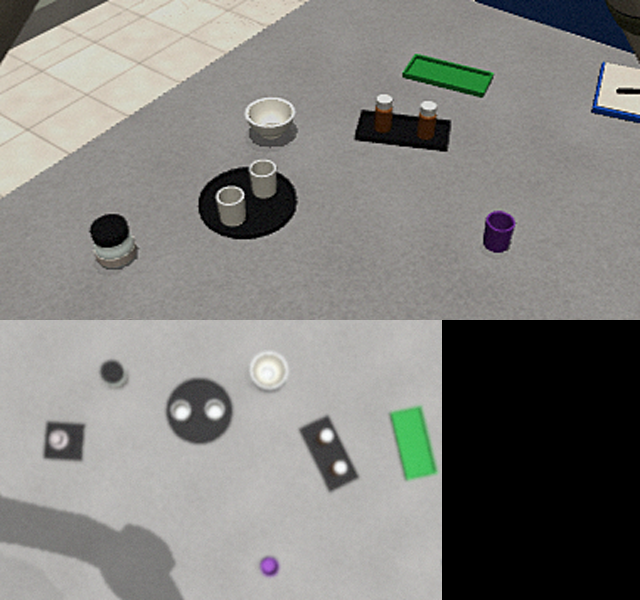

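The final picture shows both crucibles, both vials and the weight upright inside their trays. The jar and mortar have not moved. Handing in.

```bash
python3 -c "
from rig import hand_in
print(hand_in())"
```

```text
the job is handed in; nothing more can be done
None
```

The job is done and handed in at about 33 s of the allowed 141 s. I placed both crucibles in the round dish first, then both vials in the long tray, then the weight in the square tray. Each thing was lowered until the wrist force showed contact with the tray floor, then released.

- **Last checks:** The final top view shows all five things inside their trays. The crucibles and vials also show upright in the side view. My final crop of the side view left out the square tray, so the weight's standing is judged from the top view and from its upright set-down. The jar and mortar were unchanged between the first and last top views, and the purple cup and green tray were not touched.
- **Deviations:** My first close on a crucible was about 25 mm too high. I opened, confirmed the crucible still stood in place, and gripped it again lower down. The highest wrist reading at the end of any move was about 15 N, while setting down the second crucible.

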